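# Load a bearing into the greaser and lock its bayonet cover

## Robot

A 6-joint arm with a two-finger parallel gripper is mounted at the origin on a cart in front of the work surface, level with it; the furniture and walls round the work are solid. World frame = base frame: x ahead of the robot, y to its left, z up, the work surface at z = 0. Lengths are in m, angles in rad, forces in N, time in s.
With the tool pointing down it reaches from about 0.275 to 1 m from the base axis. Payload 8.4 kg.
Tool frame: the origin (TCP) lies on the centre line of the jaws, within the pads' length; the fingertips stand 17 mm ahead of it and the grasp point (between the pads) lies 2 mm behind it (bot.tcp_to_tips is the z of the fingertips in the tool frame, in m); z points along the fingers, y is the line along which they close (so a half turn about z gives the same grasp; the last joint's range is limited). The gripper opens to 85 mm and grips with 20 to 120 N. Pads are 22 mm wide; open, the fingers measure 114 mm over their backs; the gripper's body (76 mm by 85 mm) begins 54 mm behind the grasp point. The pads swing forward as they close: fully open they stand 13 mm farther back than shut.
Start: joints at [1.305, 0.353, 1.633, -0, 1.155, -0.002], TCP at [0.163, 0.603, 0.248] pointing down, gripper open.
Joint ranges: [-2.63, 2.63], [-0.92, 2.1], [0.06, 2.66], [-1.3, 4.44], [0, 2.69], [-3.02, 3.02]. Speed limits (rad/s): [2.22, 2.22, 2.79, 3.14, 3.14, 3.14].

## Interface

Orientations are given as a unit quaternion [x, y, z, w].
In Python, from workcell import bot, hand, kinematics, get_obs, vision, hand_in gives the robot as it stands. The module is installed in compiled form; this text tells all that it offers. Calls block until the motion is done:
- bot.reach(position, orientation): joint-space move of the TCP to a pose.
- bot.servo_line(position, ori=None, velocity=0.15): straight line of the TCP; ori=None keeps the orientation; velocity is the mean speed in m/s.
- bot.goto_joints(angles): joint-space move.
- hand.move_gripper(opening, strength=None): finger opening in m; strength is the grip in N (None keeps the last); returns when the fingers have stopped.
- bot.dwell(seconds).
- kinematics.solve_ik(position, orientation): joint angles nearest the present ones, or None.
- get_obs(): the state.
- vision.read_camera(name): name is "scene" or "top" or "wrist"; returns a dict with "frame" (400x640x3 uint8, red, green, blue), "intrinsics" (3x3 intrinsics, pixels), "view" (4x4, takes a point from world to camera coordinates). Camera axes: x right, y down, z forward; pixel columns grow to the right and rows downward; lengths in m; the calibration is good to about 2 mm. A picture is of the moment at which its call begins. There is no depth.
A pose or a line that the arm cannot do raises bot.IKError and nothing moves.
- hand_in(): hands the job in; it is judged then, once.
The state is a dict: "time_s": time; "joint_pos": joint angles; "joint_vel": joint speeds; "joint_efforts": joint torques, N m; "position": TCP position; "orientation": TCP orientation; "wrist_force": force on the tool from outside, world axes, zero at the start; "ft_torque": the same for the moment, N m; "gripper_width": finger opening in m; "grip_force": force on a finger pad.
Only numpy, scipy, OpenCV 4.12 (cv2) and the standard library are available. Lean on these libraries where they do the work, as an engineer would, in place of code of your own. Each camera call takes 0.05 s, during which the arm holds its last target. There are 200 camera calls.

## Task

Get the bearing greaser ready: set the single bearing cone that lies apart from the heap, flat and wide end up, into the greaser's spring seat, then put the bayonet cover over it, press it in against the spring, twist it clockwise to its stop and ease off so that its lugs rise into their notches and the cover stays locked when let go. Never force it: keep every push and twist on the greaser under about 30 N, and leave the other things on the bench where they lie.

Things in the scene. Friction and masses are not known exactly. Their poses are not given: they have to be found in the camera images.
- packer: bearing greaser, bolted down: green base plate 130 x 110 mm, green pot 106 mm dia, in it a bare steel bayonet collar 95 mm dia, bore 68 mm, with two slots at its inner edge. Origin: pot axis at table height, z up. Collar top at z = 62 mm. The collar is hand-set: it may sit up to 2.5 mm higher or lower and 6 deg turned; this is not in any reading, so find it by feel
- slot (a point): one of the collar's two straight slots for the lugs, 18.5 mm wide, reaching 43 mm from the pot axis; the other is opposite. Point: 38 mm from the axis, 60 deg anticlockwise (from above) of the greaser's +x, at nominal collar height and angle (true collar: +-2.5 mm, +-6 deg)
- notch (a point): where a lug locks, under the collar's 5 mm roof on the greaser's +x axis (the other on -x), 60 deg clockwise of the slot. On the way a lip blocks turning unless the lugs' undersides are at least 16 mm below the collar top; a hard floor is 2 mm deeper. Past the notch is a hard stop, anticlockwise of the slot too. Eased off, the lugs rise 6 mm into the notches (3 deg play). 1 N m of twist is some 26 N at the lugs
- seat (a joint): spring seat in the pot: dark dish 52 mm dia, rim 3 mm high and 48 mm inside, floor at z = 62 mm of the greaser when up. 0 = up, grows in m as it is pressed down (to 0.022). Spring: 5 N at the top plus 0.6 N per mm
- cover: bayonet cover, aluminium cup, open end down, 64 mm dia, with a dark steel grip bar on top; 0.25 kg, stands on the bench. Origin: centre of its underside, z up, x along the two lugs and the bar (same after a half turn). Lugs at the bottom, 5 mm thick, 14 mm wide, reach 41 mm from the axis. Skirt bore 57 mm; its press face is 20.5 mm above the underside; top at 25.5 mm; bar on it 44 mm along x, 12 mm thick, up to 49.5 mm
- bearing: the one taper roller bearing cone that lies apart from the heap, wide end up: 50 mm dia near the top, 42 mm at the bottom, 18.5 mm high, 0.12 kg. Origin: centre of its underside, z up. Hold it by its upper half, so that fingers clear the collar
- outer_ring_2: thin plain steel ring 48 mm dia, 12 mm high, lies on the bench; leave alone. Origin: centre of its underside
- marker: black and red marker pen, 132 mm long along its y, 17 mm high; leave alone. Origin: under its middle
- caliper: caliper, 225 mm long along its y, 12 mm high; leave alone. Origin: under its middle
- parts_brush: flat brush with wooden handle, 196 mm long along its y, 12 mm high, right of the greaser; leave alone. Origin: under its middle
- screwdriver: screwdriver with a blue handle, 214 mm long along its y, 24 mm high, at the left edge; leave alone. Origin: under its middle
Mind the look-alikes: they are no part of the job. Leave any turquoise look-alike of the bearing alone.

How it is judged:
On the way, in this order (a step that is already met when the one before it is completed fails the run):
1. the bearing sits flat in the spring seat, wide end up, and is let go (horizontal distance between bearing and packer below 0.005 m and z of bearing in the frame of packer between 0.055 and 0.0645 m and angle between bearing's own z axis and vertical below 0.055 rad and contact force between the fingers and bearing below 0.1 N), for 0.2 s.
2. the cover is pressed in over the bearing until the spring seat has gone down by more than 11 mm (value of joint seat above 0.011 m and horizontal distance between cover and packer below 0.005 m and contact force between cover and bearing above 1 N), for 0.05 s.
At the end, for the whole second after the job is handed in: Bearing in the seat (within 5 mm of the pot axis, flat to 3 deg); cover over it, lug axis within 10 deg of the greaser's x axis, centred to 4 mm, level, at rest, held by the notches: seat pressed 4.5 to 11.2 mm and pushing the bearing against the cover (over 1 N); all let go (angle between the x axis of cover and the x axis of packer, either way round below 0.175 rad and horizontal distance between cover and packer below 0.004 m and angle between cover's own z axis and vertical below 0.07 rad and value of joint seat between 0.0045 and 0.0112 m and horizontal distance between bearing and packer below 0.005 m and angle between bearing's own z axis and vertical below 0.055 rad and contact force between cover and bearing above 1 N and linear speed of cover below 0.01 m/s); the robot touches nothing.
It fails at once if more than 30 N between the cover and the greaser (contact force between cover and packer above 30 N).
It fails at once if more than 30 N between the bearing and the greaser (contact force between bearing and packer above 30 N).
It fails at once if the outer ring, marker, caliper, brush or screwdriver moved by more than 2 cm (distance of any of outer_ring_2, marker, caliper, parts_brush, screwdriver from where it was at the start of the episode above 0.02 m).
It also fails if it takes over 72 s, if anything falls off the work surface, if the arm or the gripper's body presses on something with over 40 N, if the wrist force passes 120 N, or if a joint passes its speed limit or range.

## Working session

There is one attempt and no reset: what is moved stays moved. The work goes in short steps, each a Python script; the robot and the scene stay as the last script left them, time stands still between calls to the robot, and variables do not carry over. Pictures are saved under pics/ and viewed, at most 10 in all, crops included, and the job is handed in when it is done.

```bash
mkdir -p pics; cat > h.py <<'E'
import numpy as np, cv2
from workcell import bot, hand, kinematics, get_obs, vision, hand_in
def cam(n):
    c=vision.read_camera(n); return c
def save(n,f,crop=None,s=1):
    im=cam(n)["frame"][:,:,::-1]
    if crop: im=im[crop[1]:crop[3],crop[0]:crop[2]]
    cv2.imwrite(f,cv2.resize(im,None,fx=s,fy=s,interpolation=cv2.INTER_CUBIC))
def px2w(c,u,v,z):
    K=np.array(c["intrinsics"]);V=np.array(c["view"]);R=V[:3,:3];t=V[:3,3]
    o=-R.T@t; d=R.T@np.linalg.solve(K,[u,v,1]); return o+d*(z-o[2])/d[2]
E
python3 - <<'E'
from h import *
save("top","pics/top.png",None,1.25); save("scene","pics/scene.png",None,1.25)
c=cam("top");print(np.array(c["view"]).round(3),np.array(c["intrinsics"]).round(1))
o=get_obs();print(o)
E
```

```text
[[ 0.003 -1.    -0.004 -0.005]
 [-0.99  -0.002 -0.144  0.509]
 [ 0.144  0.004 -0.99   1.553]
 [ 0.     0.     0.     1.   ]] [[493.7   0.  321.6]
 [  0.  493.7 194.2]
 [  0.    0.    1. ]]
{'time_s': 0.15, 'joint_pos': array([ 1.30461658e+00,  3.53528876e-01,  1.63397862e+00, -1.21875274e-05,
        1.15520703e+00, -2.40508921e-03]), 'joint_vel': array([ 7.98590317e-04, -2.06146223e-03, -1.22478495e-05,  5.87097609e-04,
        3.08665341e-04, -7.75813564e-05]), 'joint_efforts': array([ 1.57663457e-03, -6.05635929e+01, -3.42337346e+01,  1.44720175e-04,
        6.02875589e-03,  3.49712843e-05]), 'position': array([0.16286614, 0.60303457, 0.2477027 ]), 'orientation': array([ 1.31502853e-01,  9.91315633e-01, -5.56631581e-04, -6.95797219e-05]), 'wrist_force': array([-0.05616164, -0.31096077, -0.21261186]), 'ft_torque': array([-0.03044386, -0.01205969, -0.00861401]), 'grip_force': 0.0, 'gripper_width': 0.08553656979457597}
```

View pics/top.png

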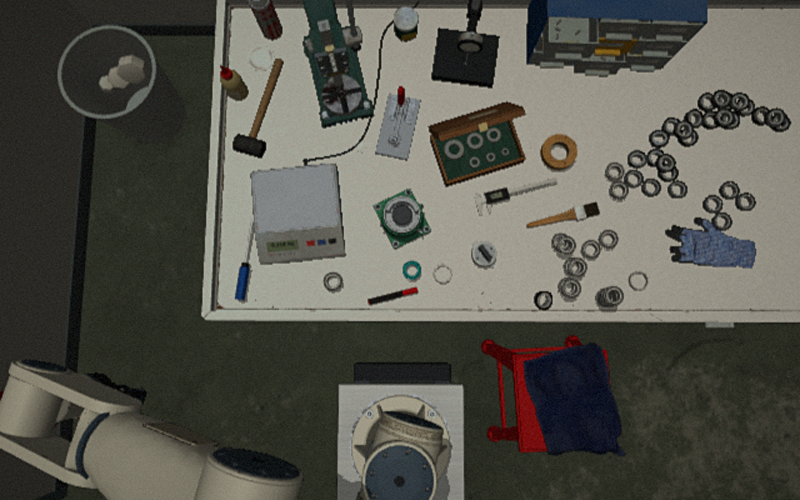

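View pics/scene.png

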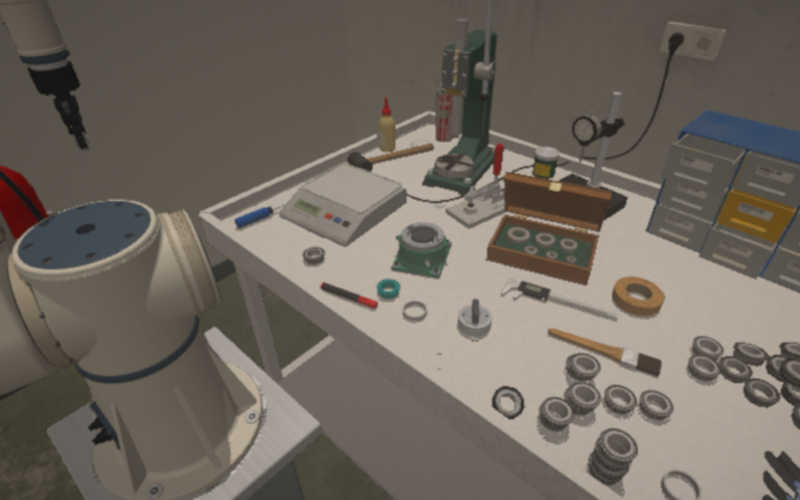

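The top view shows the lone bearing near (333,282), the greaser near (403,215) and the cover near (484,254), all in the 800-wide image. I'll enlarge that area to measure them.

```bash
python3 - <<'E'
from h import *
save("top","pics/crop.png",(250,145,410,245),5)
c=cam("top")
for n,u,v,z in [("bearing",333,282,.0185),("packer",403,215,.062),("cover",484,254,.0255)]: print(n,px2w(c,u*.8,v*.8,z).round(4))
w=cam("wrist");print(np.array(w["view"]).round(3),np.array(w["intrinsics"]).round(1))
E
```

```text
bearing [0.4084 0.1747 0.0185]
packer [ 0.5765 -0.0058  0.062 ]
cover [ 0.4813 -0.2155  0.0255]
[[ 0.262  0.965 -0.001 -0.624]
 [ 0.931 -0.253  0.262 -0.033]
 [ 0.253 -0.069 -0.965  0.378]
 [ 0.     0.     0.     1.   ]] [[337.1   0.  313.8]
 [  0.  337.1 194.5]
 [  0.    0.    1. ]]
```

View pics/crop.png

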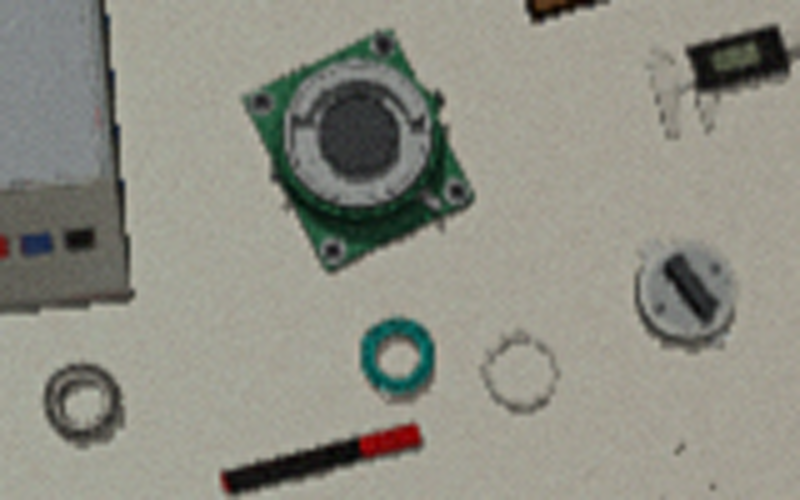

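The crop shows the packer pot at (359,133), with plate bolts at (262,102), (383,43), (456,191) and (333,249), so its x axis is at about 26° modulo 180. The slots lie left and right, along world y. The bearing is at (84,402) and the cover's bar runs from (675,262) to (707,315), about 31°. Next I'll take close views with the wrist camera.

```bash
cat >> h.py <<'E'
def q(phi):  # tool down, tool y (closing line) at phi deg
    a=np.radians((90-phi)/2); return np.array([np.sin(a),np.cos(a),0,0])
def prj(c,p):
    V=np.array(c["view"]);K=np.array(c["intrinsics"]);x=K@(V[:3,:3]@np.array(p)+V[:3,3]);return x[:2]/x[2]
E
python3 - <<'E'
from h import *
import pickle
T=lambda:get_obs()["time_s"]
t=T();bot.reach([.58,-.006,.26],q(90));print(T()-t)
a=cam("wrist"); t=T()
bot.reach([.41,.175,.18],q(90));print(T()-t)
b=cam("wrist"); pickle.dump((a,b),open("w.pkl","wb"))
pics=[]
for n,c,p in (("p",a,[.5765,-.0058,.062]),("b",b,[.4084,.1747,.0185])):
    u=prj(c,p);print(n,u)
    x,y=np.clip(np.round(u-[80,60]).astype(int),0,[480,280]);print(x,y)
    cv2.imwrite(f"pics/w{n}.png",cv2.resize(c["frame"][y:y+120,x:x+160,::-1],None,fx=5,fy=5,interpolation=cv2.INTER_CUBIC))
E
```

```text
2.6083000000000003
1.0167000000000002
p [313.95617609 169.63504882]
234 110
b [314.05207951 177.86419254]
234 118
```

View pics/wp.png

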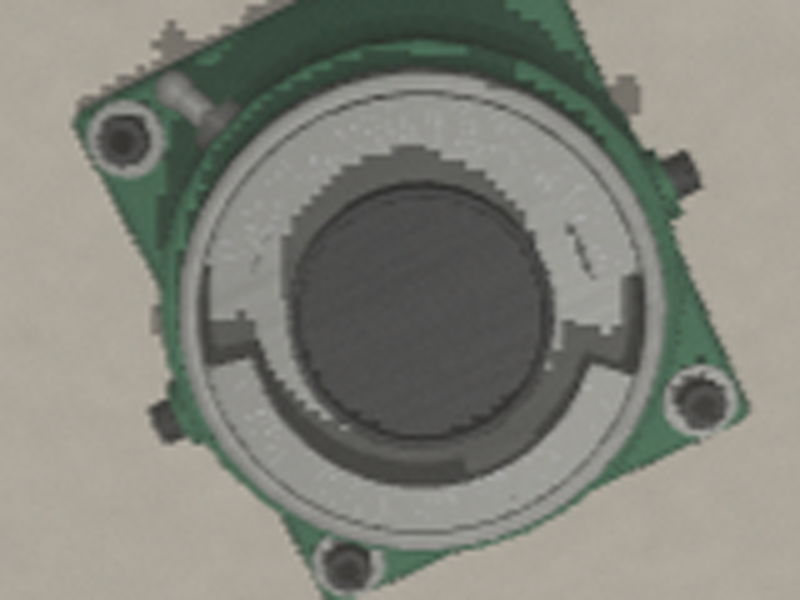

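View pics/wb.png

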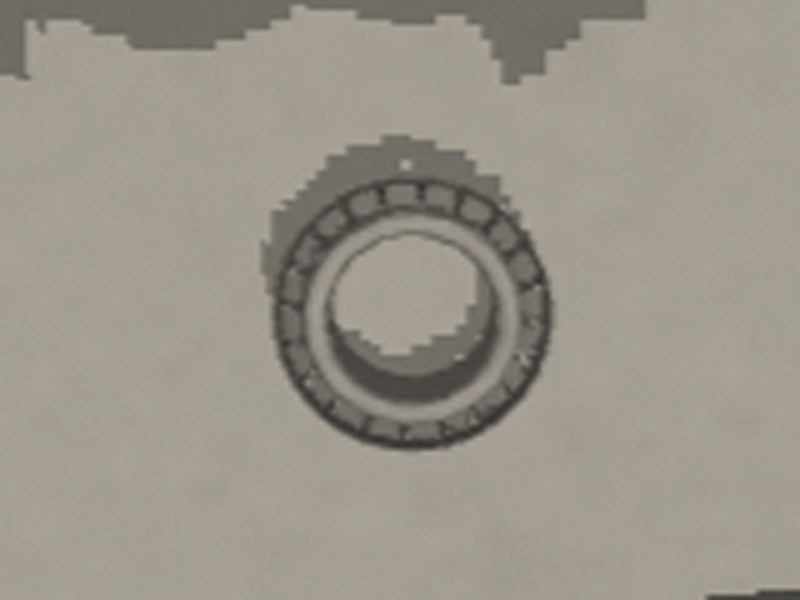

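The wrist view of the packer puts the collar ring centre at crop (422,309). The slot end walls are centred at about (207,315) and (632,322), and the plate bolts at (125,138), (348,565) and (703,400). The bearing lies flat with its wide end up, centred at crop (413,315).

```bash
python3 - <<'E'
from h import *
import pickle
a,b=pickle.load(open("w.pkl","rb"))
P=lambda x,y,z:px2w(a,234+x/5-.4,110+y/5-.4,z)
print("centre",P(422.5,309,.062),P(421,311,.0645))
for n,pts in (("diam",[(180,310),(665,310),(422,70),(422,548)]),): 
    w=[P(*p,.062) for p in pts];print(np.linalg.norm(w[0]-w[1]),np.linalg.norm(w[2]-w[3]))
l,r=P(207,315,.06),P(632,322,.06);print("slots",l,r,np.degrees(np.arctan2(*(r-l)[1::-1])))
bo=[P(*p,.012) for p in ((125,138),(348,565),(703,400))]
for i,j in ((0,1),(1,2)): 
    d=bo[j]-bo[i];print(np.linalg.norm(d),np.degrees(np.arctan2(d[1],d[0])))
print("bolt diag mid",(bo[0]+bo[2])/2)
B=lambda x,y:px2w(b,234+x/5-.4,118+y/5-.4,.0185)
print("bearing",B(413,315),np.linalg.norm(B(275,315)-B(552,315)))
c=cam("top")
print("top: pack",px2w(c,250+359/5,145+133/5,.062),"bear",px2w(c,250+84/5,145+402/5,.0185),"cover",px2w(c,250+688/5,145+290/5,.0255))
E
```

```text
centre [ 0.57825004 -0.00175909  0.062     ] [ 0.578146   -0.00208115  0.0645    ]
0.09461483244270584 0.09497807057594809
slots [ 0.57983124 -0.04406192  0.06      ] [0.58126464 0.03947691 0.06      ] 89.01698645245156
0.11030667055920924 25.82463461086181
0.09073275979172 116.11711763915488
bolt diag mid [ 0.57971049 -0.00169692  0.012     ]
bearing [0.41084586 0.17657429 0.0185    ] 0.04838545589802591
top: pack [ 0.57777499 -0.00389787  0.062     ] bear [0.40901288 0.17341719 0.0185    ] cover [ 0.48195671 -0.21680321  0.0255    ]
```

```bash
python3 - <<'E'
from h import *
T=lambda:get_obs()["time_s"]
t=T()
bot.reach([.4108,.175,.06],q(90)); bot.servo_line([.4108,.175,.022],velocity=.1)
hand.move_gripper(.03,30); o=get_obs();print(T()-t,o["gripper_width"],o["grip_force"],o["wrist_force"])
bot.servo_line([.4108,.175,.14],velocity=.25)
bot.reach([.5782,-.003,.14],q(90)); o=get_obs();f0=o["wrist_force"];print(T()-t,o["gripper_width"],f0)
bot.servo_line([.5782,-.003,.091],velocity=.12)
for z in np.arange(.090,.0795,-.0008):
    bot.servo_line([.5782,-.003,z],velocity=.02); f=get_obs()["wrist_force"]-f0
    print(round(z,4),f.round(2))
    if f[2]>3: break
print(T()-t,get_obs()["position"])
save("wrist","pics/place.png")
E
```

```text
1.5499999999999998 0.04595525661476266 28.6960954091046 [-2.73616467 -1.43964017 12.53067473]
3.1417 0.04601951114851174 [ 0.37080428 -0.1672122  -0.92012939]
0.09 [-1.21  0.67 -0.31]
0.0892 [-0.08  0.55 -0.11]
0.0884 [ 0.28 -0.08 -0.85]
0.0876 [-1.11  0.75 -0.08]
0.0868 [-0.27  0.34 -0.25]
0.086 [-0.72  0.58  0.06]
0.0852 [-0.87  0.81  0.94]
0.0844 [-1.75 -0.43  4.69]
5.7 [ 0.57825167 -0.00298985  0.08461647]
```

```bash
python3 - <<'E'
from h import *
hand.move_gripper(.07); bot.servo_line([.5782,-.003,.15],velocity=.25); bot.reach([.58,-.006,.26],q(90))
c=cam("wrist");o=get_obs();print(o["time_s"],o["wrist_force"])
cv2.imwrite("pics/seat.png",cv2.resize(c["frame"][110:230,234:394,::-1],None,fx=5,fy=5,interpolation=cv2.INTER_CUBIC))
E
```

```text
11.1583 [-0.22316876 -0.60723684 -0.31102394]
```

View pics/seat.png

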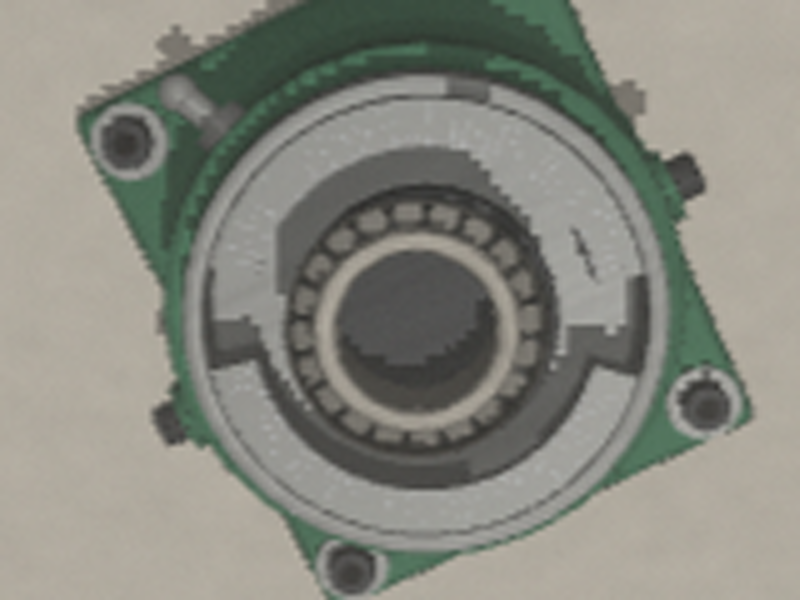

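The bearing sits level in the dish. Its inner race is centred at crop (418.5,332) and the collar at (425.5,311). I'll compute the offset and then go look at the cover.

```bash
python3 - <<'E'
from h import *
c=cam("wrist")
P=lambda x,y,z:px2w(c,234+x/5-.4,110+y/5-.4,z)
b=P(418.5,332,.0805);k=P(425.5,311,.062);print(b,k,b-k)
print(np.linalg.norm(P(315,332,.0805)-P(522,332,.0805)))
bot.reach([.482,-.215,.2],q(121)); c=cam("wrist"); u=prj(c,[.482,-.216,.0255]);x,y=np.round(u-[80,60]).astype(int);print(x,y)
cv2.imwrite("pics/cov.png",cv2.resize(c["frame"][y:y+120,x:x+160,::-1],None,fx=5,fy=5,interpolation=cv2.INTER_CUBIC))
E
```

```text
[ 0.57719033 -0.00346176  0.0805    ] [ 0.57692808 -0.00191526  0.062     ] [ 0.00026225 -0.0015465   0.0185    ]
0.03802244224469489
233 118
```

View pics/cov.png

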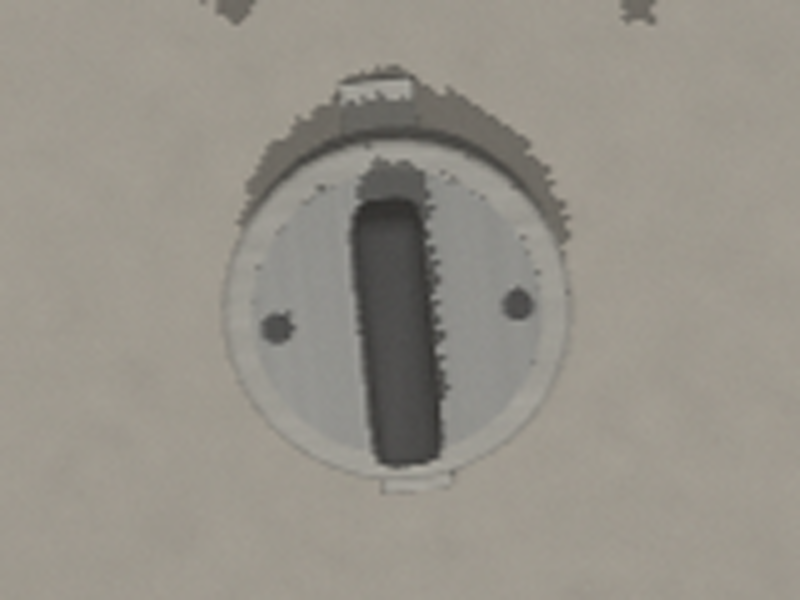

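The cover's disc is centred at crop (397,307), with the bar from (387,205) to (408,462) and pin holes at (277,328) and (517,303).

```bash
python3 - <<'E'
from h import *
c=cam("wrist")
P=lambda x,y,z:px2w(c,233+x/5-.4,118+y/5-.4,z)
print(P(397,307,.0255),P(397.5,334,.0495))
ang=lambda a,b:np.degrees(np.arctan2(*(b-a)[1::-1]))
print(ang(P(387,205,.0495),P(408,462,.0495)),ang(P(277,328,.0255),P(517,303,.0255))-90,ang(P(376,88,.005),P(416,484,.005)))
print(np.linalg.norm(P(387,205,.0495)-P(408,462,.0495)),np.linalg.norm(P(225,307,.0255)-P(570,307,.0255)),get_obs()["time_s"])
E
```

```text
[ 0.48393899 -0.21613309  0.0255    ] [ 0.48323053 -0.21631795  0.0495    ]
35.382891532464875 37.00297909942164 36.4796080753429
0.044532812703810785 0.06274880373871458 12.25
```

```bash
cat >> h.py <<'E'
def step(x,y,z,phi,f0,v=.02):
    bot.servo_line([x,y,z],q(phi),v); o=get_obs(); f=o["wrist_force"]-f0[:3]; t=o["ft_torque"]-f0[3:]
    print(round(x,4),round(y,4),round(z,4),round(phi,1),"F",f.round(1),"T",t.round(2),"z",o["position"][2].round(4),round(o["time_s"],1)); return f,t
E
python3 - <<'E'
from h import *
c=[.4838,-.2162]
hand.move_gripper(.05)
bot.reach(c+[.1],q(-53.6)); bot.servo_line(c+[.045],velocity=.1)
hand.move_gripper(0.0,90); o=get_obs();print(o["gripper_width"],o["grip_force"],o["wrist_force"])
bot.servo_line(c+[.16],velocity=.25)
X,Y=.5779,-.0017
bot.reach([X,Y,.16],q(-1)); bot.dwell(.2)
o=get_obs();f0=np.r_[o["wrist_force"],o["ft_torque"]];np.save("f0.npy",f0);print(f0,o["gripper_width"],o["time_s"])
bot.servo_line([X,Y,.1115],velocity=.1)
for z in np.arange(.1110,.1025,-.0005):
    f,t=step(X,Y,z,-1,f0)
    if f[2]>5 or np.hypot(*f[:2])>8: break
save("scene","pics/ins.png",(240,130,440,280),4)
E
```

```text
0.009951342598593338 88.34165453910828 [-1.95832494  0.95210159  5.81507637]
[ 0.41550907  0.17700802 -1.79234774 -0.03683578 -0.00312967  0.0719098 ] 0.010287292209027367 18.0417
0.5779 -0.0017 0.111 -1 F [-1.1 -0.4 -0.4] T [ 0.06  0.02 -0.  ] z 0.1111 18.9
0.5779 -0.0017 0.1105 -1 F [-0.  -0.4 -0.5] T [-0.01  0.02 -0.32] z 0.1105 19.2
0.5779 -0.0017 0.11 -1 F [-0.6  0.1  0.1] T [ 0.09 -0.03  0.09] z 0.11 19.4
0.5779 -0.0017 0.1095 -1 F [-0.7 -0.   1.6] T [ 0.03 -0.03 -0.21] z 0.1097 19.7
0.5779 -0.0017 0.109 -1 F [-0.4 -0.5  4.7] T [ 0.09  0.06 -0.07] z 0.1092 19.9
0.5779 -0.0017 0.1085 -1 F [ 2.8 -1.  -0.6] T [-0.22 -0.65 -0.09] z 0.1084 20.2
0.5779 -0.0017 0.108 -1 F [ 4.2 -1.7  0.3] T [-0.18 -0.83 -0.08] z 0.1081 20.4
0.5779 -0.0017 0.1075 -1 F [5.  0.3 0.6] T [-0.08 -0.98 -0.07] z 0.1077 20.7
0.5779 -0.0017 0.107 -1 F [ 5.1 -0.9  2.4] T [-0.06 -1.04 -0.12] z 0.1072 20.9
0.5779 -0.0017 0.1065 -1 F [ 5.  -0.1  2.1] T [ 0.02 -1.08 -0.12] z 0.1067 21.2
0.5779 -0.0017 0.106 -1 F [5.4 0.1 2.4] T [-0.04 -1.08 -0.04] z 0.1062 21.4
0.5779 -0.0017 0.1055 -1 F [ 4.7 -0.1  3.9] T [-0.02 -1.03 -0.08] z 0.1058 21.7
0.5779 -0.0017 0.105 -1 F [ 4.  -0.5  6.5] T [-0.05 -0.94 -0.07] z 0.1055 21.9
```

View pics/ins.png

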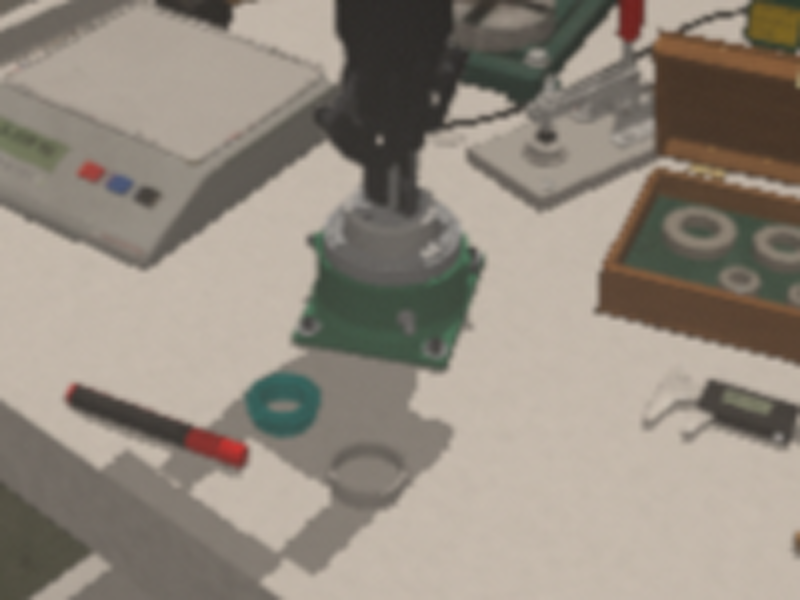

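The scene shot shows the cover seated over the pot with its lugs in the slots. It touched at a TCP height of 109 mm and then dropped in, so the collar is about 2 mm high. There is a side force of +5 N in x, so I'll comply sideways while pressing.

```bash
python3 - <<'E'
from h import *
f0=np.load("f0.npy"); X,Y,ph=.5779,-.0017,-1
z=.105
for i in range(6):
    f,t=step(X,Y,z,ph,f0)
    if abs(f[0])<1.5: break
    X+=.0004*np.sign(f[0])
while z>.0885:
    z-=.001 if z>.0965 else .0005
    f,t=step(X,Y,z,ph,f0)
    exp=5+.6*max(0,105.3-1000*get_obs()["position"][2])
    if abs(f[0])>2: X+=.0003*np.sign(f[0])
    if abs(f[1])>2: Y+=.0003*np.sign(f[1])
    if f[2]>exp+5 or np.hypot(*f[:2])>9: print("stop",exp);break
np.save("st.npy",[X,Y,z,ph])
E
```

```text
0.5779 -0.0017 0.105 -1 F [ 5.  -0.5  7. ] T [ 0.02 -0.99 -0.08] z 0.1055 22.2
0.5783 -0.0017 0.105 -1 F [ 3.6 -0.3  6.6] T [ 0.03 -0.8  -0.06] z 0.1054 22.5
0.5787 -0.0017 0.105 -1 F [ 2.8 -0.8  6.5] T [-0.02 -0.66 -0.12] z 0.1052 22.7
0.5791 -0.0017 0.105 -1 F [ 1.6 -0.2  7.7] T [ 0.01 -0.55 -0.08] z 0.1051 23.0
0.5795 -0.0017 0.105 -1 F [0.4 0.5 6.2] T [ 0.07 -0.23 -0.11] z 0.1048 23.2
0.5795 -0.0017 0.104 -1 F [-0.5 -0.2  4.4] T [ 0.07  0.03 -0.13] z 0.1036 23.5
0.5795 -0.0017 0.103 -1 F [-1.9  0.2  5.1] T [ 0.11  0.2  -0.08] z 0.1027 23.7
0.5795 -0.0017 0.102 -1 F [-2.7 -0.2  4.9] T [ 0.14  0.39 -0.09] z 0.1018 24.0
0.5792 -0.0017 0.101 -1 F [-3.   0.6  5.4] T [ 0.16  0.43 -0.06] z 0.1009 24.2
0.5789 -0.0017 0.1 -1 F [-1.9  0.2  6.4] T [ 0.16  0.38 -0.08] z 0.1 24.5
0.5789 -0.0017 0.099 -1 F [-2.1  0.8  7.2] T [ 0.08  0.37 -0.11] z 0.0991 24.7
0.5786 -0.0017 0.098 -1 F [-2.5 -0.5  7.4] T [ 0.15  0.34 -0.1 ] z 0.0982 25.0
0.5783 -0.0017 0.097 -1 F [-1.7  1.   8.5] T [ 0.19  0.23 -0.08] z 0.0974 25.2
0.5783 -0.0017 0.096 -1 F [-1.3  0.9  8.7] T [ 0.15  0.24 -0.1 ] z 0.0964 25.5
0.
[... 192 characters left out ...]
.9  8.7] T [ 0.11  0.29 -0.13] z 0.095 26.2
0.5783 -0.0017 0.094 -1 F [-3.   0.6  9. ] T [ 0.15  0.32 -0.16] z 0.0945 26.5
0.578 -0.0017 0.0935 -1 F [-2.2  0.7  9.8] T [ 0.1   0.27 -0.13] z 0.0941 26.7
0.5777 -0.0017 0.093 -1 F [-1.2  0.4 11.1] T [ 0.1   0.14 -0.06] z 0.0937 27.0
0.5777 -0.0017 0.0925 -1 F [-1.3  0.7  9.9] T [ 0.14  0.16 -0.13] z 0.0932 27.2
0.5777 -0.0017 0.092 -1 F [-1.  -0.1 10.5] T [ 0.17  0.19 -0.03] z 0.0927 27.5
0.5777 -0.0017 0.0915 -1 F [-1.5  0.6 10.6] T [ 0.15  0.25 -0.1 ] z 0.0923 27.7
0.5777 -0.0017 0.091 -1 F [-1.2  1.7 13.3] T [ 0.25  0.31 -0.12] z 0.092 28.0
0.5777 -0.0017 0.0905 -1 F [-3.4  0.9 18.1] T [ 0.15  0.69 -0.1 ] z 0.092 28.2
stop 12.992066182849864
```

The floor is felt at a TCP height of 92.0 mm. I'll back off about 1 mm and twist clockwise, watching the torque.

```bash
python3 - <<'E'
from h import *
f0=np.load("f0.npy"); X,Y,z,ph=np.load("st.npy"); z=.0921
step(X,Y,z,ph,f0); tz0=None
while ph>-72:
    ph-=3 if ph>-52 else 1
    f,t=step(X,Y,z,ph,f0,.02)
    if abs(f[0])>2.5: X+=.0003*np.sign(f[0])
    if abs(f[1])>2.5: Y+=.0003*np.sign(f[1])
    if abs(t[2]-.0)>.45 or np.hypot(*f[:2])>10 or f[2]>20: print("stop");break
np.save("st.npy",[X,Y,z,ph])
E
```

```text
0.5774 -0.0017 0.0921 -1.0 F [-0.5  0.2 10.9] T [ 0.2   0.06 -0.14] z 0.0931 28.5
0.5774 -0.0017 0.0921 -4.0 F [-0.3 -0.1 10.3] T [0.05 0.03 0.08] z 0.093 28.7
0.5774 -0.0017 0.0921 -7.0 F [-0.3 -0.8 11.2] T [ 0.06  0.1  -0.15] z 0.093 29.0
0.5774 -0.0017 0.0921 -10.0 F [-1.7 -0.8  9.7] T [-0.01  0.04 -0.15] z 0.093 29.2
0.5774 -0.0017 0.0921 -13.0 F [-0.6  0.3 10.7] T [ 0.03  0.04 -0.27] z 0.093 29.5
0.5774 -0.0017 0.0921 -16.0 F [-1.1 -1.3 10.2] T [ 0.06  0.05 -0.14] z 0.093 29.7
0.5774 -0.0017 0.0921 -19.0 F [ 0.3 -0.2 10.1] T [ 0.05  0.05 -0.05] z 0.093 30.0
0.5774 -0.0017 0.0921 -22.0 F [-0.8  1.2 10.8] T [0.01 0.08 0.08] z 0.093 30.2
0.5774 -0.0017 0.0921 -25.0 F [-0.7 -0.7 11.3] T [ 0.02  0.05 -0.14] z 0.093 30.5
0.5774 -0.0017 0.0921 -28.0 F [-0.7 -0.8 10.7] T [-0.03  0.01 -0.1 ] z 0.093 30.7
0.5774 -0.0017 0.0921 -31.0 F [-0.3  0.6 10.5] T [-0.02 -0.04 -0.17] z 0.093 31.0
0.5774 -0.0017 0.0921 -34.0 F [ 0.3 -0.9 10. ] T [-0.04  0.03 -0.12] z 0.093 31.2
0.5774 -0.0017 0.0921 -37.0 F [-0.1 -0.6 10.9] T [-0.02  0.06 -0.13] z 0.093 31.5
0.5774 -0.0017 0.0921 -40.0 F [-0. -0. 11.
[... 732 characters left out ...]
 -1.3 10.8] T [-0.06  0.04 -0.05] z 0.093 34.0
0.5774 -0.0017 0.0921 -58.0 F [ 0.6 -0.6  9.8] T [-0.1  -0.01 -0.08] z 0.0931 34.2
0.5774 -0.0017 0.0921 -59.0 F [-1.1 -0.9 11.4] T [-0.02 -0.02 -0.03] z 0.093 34.5
0.5774 -0.0017 0.0921 -60.0 F [-0.4  0.1  9.8] T [-0.08 -0.03 -0.02] z 0.0931 34.7
0.5774 -0.0017 0.0921 -61.0 F [ 0.  -0.2 10.5] T [-0.04  0.01 -0.06] z 0.093 35.0
0.5774 -0.0017 0.0921 -62.0 F [-1.1  0.1 10.9] T [-0.03 -0.04 -0.14] z 0.093 35.2
0.5774 -0.0017 0.0921 -63.0 F [-0.4  0.6 11.1] T [0.17 0.04 0.  ] z 0.093 35.5
0.5774 -0.0017 0.0921 -64.0 F [-0.7 -0.2  9.8] T [0.06 0.08 0.39] z 0.093 35.7
0.5774 -0.0017 0.0921 -65.0 F [-1.8  0.4 10.7] T [0.14 0.07 0.78] z 0.093 36.0
stop
```

The stop is felt at about −63.5°. I'll back off 1.2° and ease up into the notches.

```bash
python3 - <<'E'
from h import *
f0=np.load("f0.npy"); X,Y,z,ph=np.load("st.npy"); ph=-62.3
step(X,Y,z,ph,f0)
while z<.102:
    z+=.0007
    f,t=step(X,Y,z,ph,f0)
    if f[2]<1 or np.hypot(*f[:2])>6: print("stop");break
np.save("st.npy",[X,Y,z,ph])
E
```

```text
0.5774 -0.0017 0.0921 -62.3 F [-1.3  0.7 10.1] T [ 0.06 -0.02  0.04] z 0.093 36.2
0.5774 -0.0017 0.0928 -62.3 F [ 0.3 -0.  10.4] T [0.07 0.06 0.08] z 0.0937 36.5
0.5774 -0.0017 0.0935 -62.3 F [ 0.2 -0.1  9. ] T [0.06 0.01 0.06] z 0.0944 36.7
0.5774 -0.0017 0.0942 -62.3 F [ 0.1 -0.6  9.2] T [ 0.    0.06 -0.07] z 0.095 37.0
0.5774 -0.0017 0.0949 -62.3 F [-0.2  0.4  9.4] T [ 0.04  0.01 -0.27] z 0.0957 37.2
0.5774 -0.0017 0.0956 -62.3 F [-0.8  0.4  8.1] T [ 0.04 -0.04  0.01] z 0.0963 37.5
0.5774 -0.0017 0.0963 -62.3 F [-0.2 -0.6  8.4] T [ 0.04  0.08 -0.22] z 0.0969 37.7
0.5774 -0.0017 0.097 -62.3 F [ 0.3 -0.9  8.3] T [ 0.05  0.08 -0.07] z 0.0976 38.0
0.5774 -0.0017 0.0977 -62.3 F [0.  1.8 6.6] T [-0.02  0.    0.11] z 0.0982 38.2
0.5774 -0.0017 0.0984 -62.3 F [-0.6 -0.4  6.9] T [-0.03  0.03  0.06] z 0.0989 38.5
0.5774 -0.0017 0.0991 -62.3 F [ 0.4 -0.7  6.5] T [-0.17 -0.14 -0.01] z 0.0995 38.7
0.5774 -0.0017 0.0998 -62.3 F [ 3.  -0.9  4.1] T [-0.27 -0.49 -0.03] z 0.1 39.0
0.5774 -0.0017 0.1005 -62.3 F [ 5.8 -1.2 -2.8] T [-0.26 -0.97 -0.06] z 0.1 39.2
stop
```

The roof is met at exactly 8 mm above the floor, so the lugs are up in the notches. I'll release and check.

```bash
python3 - <<'E'
from h import *
f0=np.load("f0.npy"); X,Y,z,ph=np.load("st.npy")
step(X,Y,.0998,ph,f0)
hand.move_gripper(.05); bot.servo_line([X,Y,.16],velocity=.2)
bot.reach([.58,-.006,.26],q(90-180+26)); bot.dwell(.2)
o=get_obs();print(o["time_s"],o["wrist_force"])
c=cam("wrist"); u=prj(c,[X,Y,.08]);x,y=np.round(u-[80,60]).astype(int);print(x,y)
cv2.imwrite("pics/end.png",cv2.resize(c["frame"][y:y+120,x:x+160,::-1],None,fx=5,fy=5,interpolation=cv2.INTER_CUBIC))
E
```

```text
0.5774 -0.0017 0.0998 -62.3 F [ 3.8 -1.8  3. ] T [-0.34 -0.74 -0.04] z 0.0999 39.5
41.075 [-0.00644031  0.30052224 -0.98536682]
229 116
```

View pics/end.png

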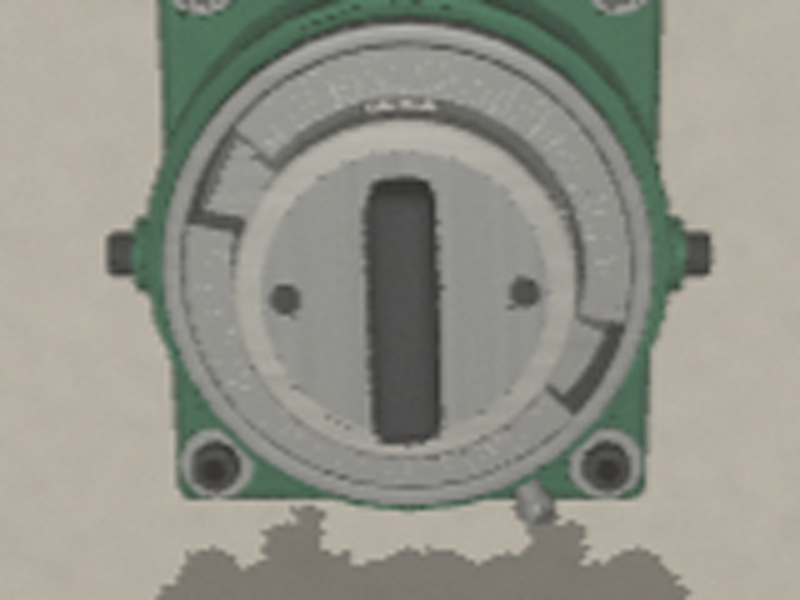

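The cover is locked with its bar along the greaser's x axis (bar from (400,180) to (408,440)). It is centred in the collar, its lugs are out of the slots, and the gripper is clear.

```bash
python3 -c "
from h import *
print(hand_in())"
```

```text
the job is handed in; nothing more can be done
None
```

I put the bearing in the spring seat, pressed and twisted the bayonet cover to its stop, eased it into the notches and let go, and handed the job in at about 41 s; wrist readings peaked at about 18 N push and 0.8 N m twist (about 20 N at the lugs), and no verdict came back.

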